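# Make up two castor repair kits

## Robot

A 6-joint arm with a two-finger parallel gripper is mounted at the origin on the work surface. World frame = base frame: x ahead of the robot, y to its left, z up, the work surface at z = 0. Lengths are in m, angles in rad, forces in N, time in s.
With the tool pointing down it reaches from about 0.25 to 0.8 m from the base axis. Payload 8.5 kg.
Tool frame: the origin (TCP) lies on the centre line of the jaws, within the pads' length; the fingertips stand 17 mm ahead of it and the grasp point (between the pads) lies 2 mm behind it; z points along the fingers, y is the line along which they close (so a half turn about z gives the same grasp; the last joint's range is limited). The gripper opens to 85 mm and grips with 20 to 120 N. Pads are 22 mm wide; open, the fingers measure 114 mm over their backs; the gripper's body (76 mm by 85 mm) begins 54 mm behind the grasp point. The pads swing forward as they close: fully open they stand 13 mm farther back than shut.
Start: joints at [1.301, 0.238, -0.013, 1.319, 0, 1.571], TCP at [0.14, 0.506, 0.248] pointing down, gripper open.
Joint ranges: [-2.66, 2.66], [-1.03, 1.9], [-1.14, 1.46], [-1.82, 2.27], [-1.45, 1.34], [-3.14, 3.14]. Speed limits (rad/s): [2.22, 2.22, 2.79, 3.14, 3.14, 3.14].

## Interface

Orientations are given as a rotation vector (axis times angle).
In Python, from workcell import env gives the robot as it stands. The module is installed in compiled form; this text tells all that it offers.
- The arm moves only by the tool send_rows, never from a script. Its argument "commands" is a list that holds one entry, the list of rows, each a list of 5 numbers: the shift along the tool's x, y, z in units of 25 mm (1.0 is 25 mm), then the turn about the tool's z in units of 5 degrees (1.0 is 5 degrees), then the closure, from 0 (fully open) to 1 (shut). A call has 1 to 8 rows; each row shifts and turns the commanded pose from where the row before left it, along the tool's axes as they then stand; what a row does not reach is not made up. A row lasts 1/8 s, in which the tool goes at most 62.5 mm and 10.7 degrees, less where a joint would pass 70% of its speed; a pose out of reach is approached as far as the arm can. A call is refused whole if a number of a shift passes 1 or a number of a turn 1, either way. A call with a gripper value outside its range is refused whole. The fingers move at their own pace and stop on an object; "force" is the grip in N (left out, the last holds). Time passes only in rows, so rows that do not move let the fingers close. It gives the time, the measured TCP pose, the force, the opening and the grip force at its end, in the units of the state.
- env.sense(): the state, without advancing time (a new reading comes with each control period).
- env.grab_frame(name): name is "scene" or "top" or "wrist"; returns a dict with "img" (384x512x3 uint8, red, green, blue), "range_z" (384x512 float32, m along the optical axis (not along the pixel's ray), 0 where there is no reading), "mtx" (3x3 intrinsics, pixels), "rvec" (rotation vector, rad) and "tvec" (3), from world to camera coordinates, as OpenCV has them; the wrist camera has in their place "tool_from_camera" (4x4, takes a point from camera to tool coordinates, whose origin is the TCP and whose axes are the flange's). Camera axes: x right, y down, z forward; pixel columns grow to the right and rows downward; lengths in m; the calibration is good to about 2 mm. A picture is of the moment at which its call begins: read the wrist's pose just before it.
- env.finish_job(): hands the job in; it is judged then, once.
Trained networks look in the newest picture that a camera, given by its name, has taken for a name from the list of things; names that differ only in an ending like _2 or _b are one class to them, and where a whole thing is asked for, a point or a joint stands for the part that bears it (a point fixed in the world has none). Each returns a list of dicts, best first, with "score" (0 to 1); they miss things now and then, are a little off and sometimes report something else, mostly with a low value. They report only what shows in the picture. A call takes as long as a camera call.
- env.find_in(camera, label): "box" ([left, top, width, height] as shares, 0 to 1, of the picture: columns of its width, rows of its height, round what is visible of it).
- env.trace(camera, label): "region" (384x512 bool, what is visible of it) and "box" ([left, top, width, height] as shares, 0 to 1, of the picture: columns of its width, rows of its height, round what is visible of it).
The state is a dict: "clock": time; "q": joint angles; "joint_vel": joint speeds; "effort": joint torques, N m; "ee_pos": TCP position; "tcp_rot": TCP orientation; "wrist_force": force on the tool from outside, world axes, zero at the start; "wrist_torque": the same for the moment, N m; "opening": finger opening in m; "grip_force": force on a finger pad.
Only numpy, scipy, OpenCV 4.12 (cv2) and the standard library are available. Lean on these libraries where they do the work, as an engineer would, in place of code of your own. Each camera call takes 0.05 s, during which the arm holds its last target. There are 200 camera calls.

## Task

Make up the two castor kits. In the two-bay tray, lay the left-hand bracket in the narrow bay and the large wheel in the wide bay; in the three-bay tray, lay the right-hand bracket in the long narrow bay and put the small wheel and the sleeve in the two small bays, one in each, either way round. Set everything down flat on the bay floors, the same way up as it is now, and leave the nut and the wooden chock where they are.

Things in the scene. Friction and masses are not known exactly. Their poses are not given: they have to be found in the camera images.
- tray_two: The two-bay tray: fixed shallow tray, white floor, black edges and dividers, outside 150 (x) x 160 (y) mm; walls 4 mm thick, tops 12 mm above its underside; floor 4 mm thick. Origin: centre of underside. Insides, in its frame: narrow bay x -71..71, y 16..76; wide bay x -71..71, y -76..12.
- tray_three: The three-bay tray: fixed shallow tray, white floor, black edges and dividers, outside 150 (x) x 160 (y) mm; walls 4 mm thick, tops 12 mm above its underside; floor 4 mm thick. Origin: centre of underside. Insides, in its frame: narrow bay x -71..71, y 16..76; two small bays x -71..-2 and x 2..71, both y -76..12.
- bracket_left: steel left-hand bracket, loose, 140 g: leg 80 (x) x 20 x 6 mm centred on the origin (underside), foot 22 x 22 x 6 mm out to the +y side at the +x end (y 10 to 32); upright flange 60 (x) x 8 (y) mm along the leg's middle, z 6 to 32, to grip it by. From above, foot end pointing away from you, the foot sticks out to the left. Centre of mass within 5 mm of origin in x, y.
- bracket_right: steel right-hand bracket, loose, 140 g: leg 80 (x) x 20 x 6 mm centred on the origin (underside), foot 22 x 22 x 6 mm out to the -y side at the +x end (y -32 to -10); upright flange 60 (x) x 8 (y) mm along the leg's middle, z 6 to 32, to grip it by. From above, foot end pointing away from you, the foot sticks out to the right. Centre of mass within 5 mm of origin in x, y.
- wheel_large: large castor wheel, loose, lying flat: black rubber disc 60 mm in diameter and 30 mm high with a pale hub. Origin: centre of the underside; z along its axle, up. Gripped across its diameter.
- wheel_small: small castor wheel, loose, lying flat: black rubber disc 40 mm in diameter and 30 mm high with a pale hub. Origin: centre of the underside; z along its axle, up. Gripped across its diameter.
- sleeve: aluminium axle sleeve, loose, standing on end: round, 26 mm in diameter, 40 mm high. Origin: centre of the underside; z along its axis, up.
- nut: dark steel hexagon nut lying among the stock, 30 mm over its corners, 14 mm high, loose; not part of a kit. Origin: centre of the underside.
- chock: small dark wooden chock lying among the stock, 28 x 20 x 12 mm, loose; not part of a kit. Origin: centre of the underside.

How it is judged:
By the outcome, as a careful person would: the job done as asked, in the order asked, and still so for the second after the job is handed in, with the robot touching nothing.
It also fails if it takes over 106 s, if anything falls off the work surface, if the arm or the gripper's body presses on something with over 40 N, if the wrist force passes 120 N, or if a joint passes its speed limit or range.

## Working session

There is one attempt and no reset: what is moved stays moved. The work goes in short steps, Python scripts to look and compute and a tool call to move; the robot and the scene stay as the last step left them, time stands still between calls to the robot, and variables do not carry over. Pictures are saved under pics/ and viewed, at most 14 in all, crops included, and the job is handed in when it is done.

Besides the shell and the picture viewer there is one more tool, called after "Call:" as name(argument=value, ...) on one line, values as JSON. send_rows: Moves the arm, as the interface text tells. Its arguments: {"type":"object","properties":{"commands":{"type":"array","items":{"type":"array","items":{"type":"array","items":{"type":"number"}}}},"force":{"type":"number"}},"required":["commands"]}

```bash
mkdir -p pics; python3 - <<'E'
from workcell import env
import cv2,numpy as np
s=env.sense();print(s)
for n in("scene","top"):
    f=env.grab_frame(n);cv2.imwrite(f"pics/{n}0.png",f["img"][:,:,::-1]);
    print(n,f["mtx"],f["rvec"],f["tvec"])
    for l in "tray_two tray_three bracket_left bracket_right wheel_large wheel_small sleeve nut chock".split():
        print(l,[(round(d["score"],2),[int(v*k) for v,k in zip(d["box"],(512,384,512,384))]) for d in env.find_in(n,l)][:3])
E
```

```text
{'clock': 0.0, 'q': array([ 1.30100453e+00,  2.38748122e-01, -1.42550112e-02,  1.31918713e+00,
       -1.67389172e-05,  1.57081200e+00]), 'joint_vel': array([ 3.22239744e-05, -9.01899707e-04,  4.29432061e-04, -1.80006653e-03,
       -2.06918867e-04,  6.48731011e-05]), 'effort': array([-1.20082454e-04, -5.38780260e+01,  3.46439481e+01,  1.83530187e-02,
        1.47663833e-06,  2.52065990e-05]), 'ee_pos': array([0.1398299 , 0.50563355, 0.24769444]), 'tcp_rot': array([-4.22505158e-01, -3.11287897e+00,  2.17311644e-03]), 'wrist_force': array([ 0.14533865,  0.35210008, -0.53210372]), 'wrist_torque': array([-0.02447552, -0.03338221, -0.05308425]), 'grip_force': 0.0, 'opening': 0.08541870508406976}
scene [[363.00606945   0.         253.57307688]
 [  0.         363.00606945 187.36944537]
 [  0.           0.           1.        ]] [ 1.59202034  2.00300852 -0.78653726] [ 0.13019961 -0.36364704  1.18171641]
tray_two [(0.95, [96, 144, 92, 63])]
tray_three [(0.77, [335, 165, 99, 74])]
bracket_left [(0.64, [283, 164, 31, 14])]
bracket_right [(0.81, [267, 233, 37, 21])]
wheel_large [(0.95, [237, 180, 28, 27])]
wheel_small [(0.62, [222, 143, 16, 19])]
sleeve [(0.5, [196, 216, 12, 21])]
nut [(0.43, [240, 233, 15, 14])]
chock [(0.39, [265, 156, 11, 13])]
top [[421.70367504   0.         253.97505465]
 [  0.         421.70367504 185.09288931]
 [  0.           0.           1.        ]] [ 2.14360558 -2.15958292  0.1156262 ] [0.01373894 0.53743989 0.80968205]
tray_two []
tray_three [(0.67, [74, 160, 103, 103])]
bracket_left [(0.87, [199, 219, 40, 33])]
bracket_right [(0.9, [201, 119, 39, 18]), (0.24, [251, 122, 13, 9])]
wheel_large [(0.71, [247, 164, 31, 30]), (0.65, [297, 230, 17, 18])]
wheel_small [(0.81, [300, 229, 17, 19])]
sleeve [(0.56, [296, 120, 11, 12])]
nut [(0.62, [251, 122, 12, 12])]
chock [(0.54, [248, 229, 13, 19]), (0.28, [300, 229, 18, 21])]
```

```bash
python3 - <<'E'
import cv2
for n in("scene","top"):
    a=cv2.imread(f"pics/{n}0.png");cv2.imwrite(f"pics/{n}0b.png",cv2.resize(a,(800,600),interpolation=cv2.INTER_CUBIC))
E
```

```text
(no output)
```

View pics/top0b.png

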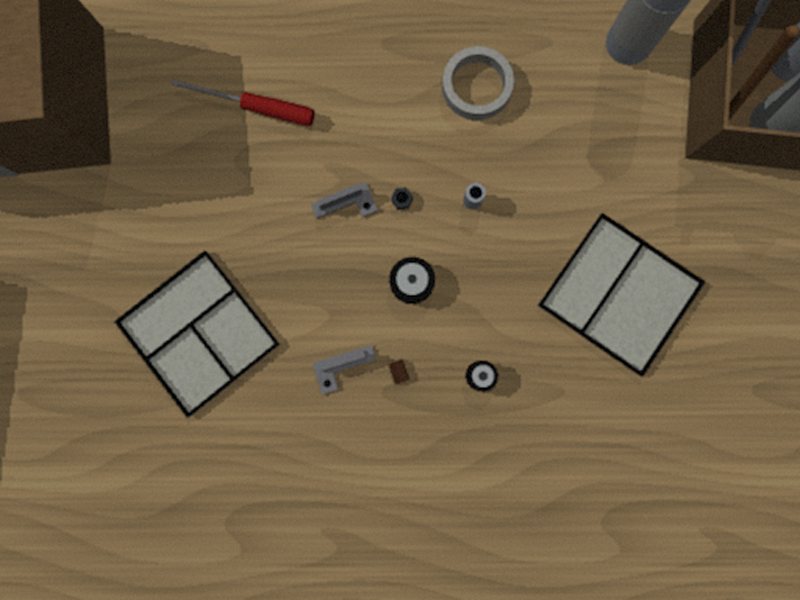

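View pics/scene0b.png

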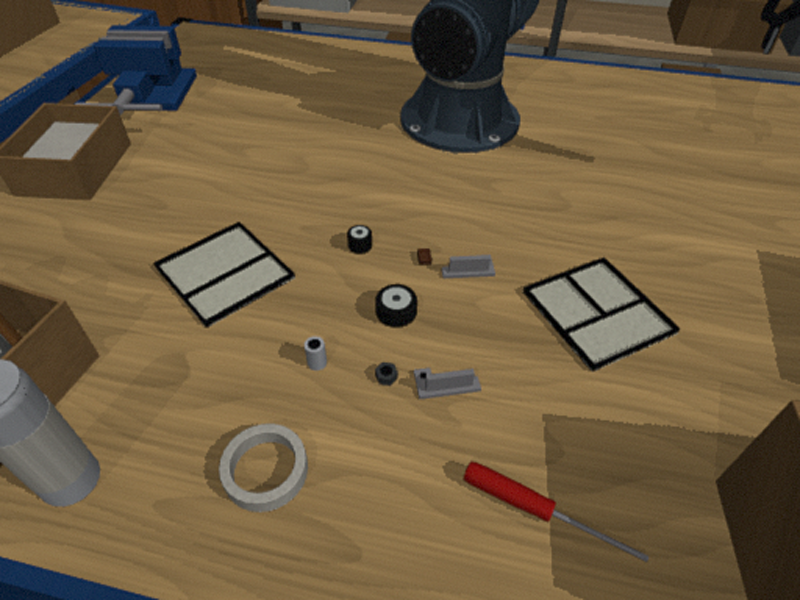

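The top view (up = +x, left = +y) shows the three-bay tray at (197,333) and the two-bay tray at (622,294). The right bracket (345,200) has its foot next to the nut (402,197), and the left bracket (345,367) is next to the chock (399,372). The large wheel is at (412,280), the small wheel at (481,376) and the sleeve at (475,194). The foot directions match the network labels.

```bash
cat > h.py <<'E'
from workcell import env
import cv2,numpy as np
from scipy.spatial.transform import Rotation as R
def cloud(n):
    s=env.sense();f=env.grab_frame(n);z=f["range_z"].astype(float);K=f["mtx"]
    v,u=np.mgrid[:384,:512]
    P=np.stack([(u-K[0,2])/K[0,0]*z,(v-K[1,2])/K[1,1]*z,z],-1)
    if n=="wrist":
        T=f["tool_from_camera"];P=P@T[:3,:3].T+T[:3,3]
        P=P@R.from_rotvec(s["tcp_rot"]).as_matrix().T+s["ee_pos"]
    else:
        M=cv2.Rodrigues(f["rvec"])[0];P=(P-f["tvec"].ravel())@M
    P[z==0]=np.nan
    return f,P
def rect(q):
    c,wh,a=cv2.minAreaRect((q*1000).astype(np.float32));
    return np.round(c,1),np.round(wh,1),round(a,1)
def yaw(s): 
    m=R.from_rotvec(s["tcp_rot"]).as_matrix();return np.degrees(np.arctan2(m[1,1],m[0,1]))
E
python3 - <<'E'
from h import *
f,P=cloud("top")
print("table z",np.nanmedian(P[330:,100:400,2]),"yawY",yaw(env.sense()))
g=f["img"].astype(int)
# trays: regions of dark/white near known boxes, z 8..16mm for walls
for nm,(x0,x1,y0,y1) in dict(three=(70,182,155,270),two=(340,456,130,245)).items():
    S=P[y0:y1,x0:x1];m=(S[...,2]>.002)&(S[...,2]<.02);print(nm,m.sum(),rect(S[m][:,:2]),np.percentile(S[m][:,2],[5,50,95]))
    blk=(g[y0:y1,x0:x1].max(-1)<50);print("black",blk.sum(),rect(S[blk&np.isfinite(S[...,2])][:,:2]))
for l,(x0,x1,y0,y1) in dict(bl=(195,242,215,256),br=(195,243,112,142),wl=(244,284,160,200),ws=(292,324,226,256),sl=(290,316,113,138),nut=(248,267,117,137),ch=(246,264,226,250)).items():
    S=P[y0:y1,x0:x1];z=S[...,2]
    for lo in(.003,.016):
        m=z>lo
        if m.sum()>8: q=S[m];print(l,lo,m.sum(),rect(q[:,:2]),"mean",q.mean(0).round(4),"z95",np.percentile(q[:,2],95).round(4))
E
```

```text
table z 0.0001328571789892373 yawY 74.54300136643818
three 6670 (array([490. , 277.8]), array([238.9, 234.6]), 0.6) [0.002258   0.00457246 0.01285906]
black 895 (array([485.7, 273.7]), array([160.5, 149.1]), 38.6)
two 6867 (array([ 536.6, -286.4]), array([242.6, 237. ]), 89.4) [0.00221957 0.00454514 0.01271102]
black 792 (array([ 534.9, -283.8]), array([160.7, 156.5]), 54.3)
bl 0.003 565 (array([439.4,  84. ]), array([93.7, 81.1]), 89.6) mean [0.4403 0.0856 0.0122] z95 0.0337
bl 0.016 134 (array([446.8,  81.2]), array([ 8.1, 59.8]), 16.8) mean [0.4466 0.0808 0.032 ] z95 0.0349
br 0.003 558 (array([665.5,  85.1]), array([62.6, 97.3]), 0.6) mean [0.659  0.0788 0.0139] z95 0.0338
br 0.016 178 (array([662.3,  86.2]), array([ 9.2, 59.9]), 21.3) mean [0.661  0.0859 0.0296] z95 0.0345
wl 0.003 749 (array([554. ,  -9.7]), array([81.1, 79.5]), 89.6) mean [ 0.5501 -0.0081  0.0286] z95 0.0334
wl 0.016 690 (array([549.9,  -8.3]), array([56.6, 57.8]), 89.5) mean [ 0.5499 -0.0081  0.0306] z95 0.0335
ws 0.003 357 (array([426.1, -97.9]), array([62.6, 57. ]), 88.5) mean [ 0.427  -0.0953  0.028 ] z95 0.0333
ws 0.016 323 (array([427.1, -96.1]), array([39.7, 37.3]), 89.9) mean [ 0.427  -0.0954  0.0304] z95 0.0333
sl 0.003 209 (array([666.5, -92.6]), array([52.7, 49.8]), 89.3) mean [ 0.6602 -0.0893  0.0308] z95 0.0428
sl 0.016 163 (array([661.2, -90.2]), array([25.4, 24.1]), 3.2) mean [ 0.6591 -0.0899  0.0377] z95 0.0429
nut 0.003 163 (array([665.4,   2.4]), array([38. , 38.3]), 3.6) mean [0.6617 0.0037 0.0133] z95 0.0173
nut 0.016 32 (array([663.8,   3.8]), array([22. , 18.8]), 35.6) mean [0.6611 0.0044 0.017 ] z95 0.0186
ch 0.003 149 (array([434.6,   8.6]), array([36.2, 38.1]), 78.4) mean [0.4328 0.0104 0.0116] z95 0.0148
```

```bash
cat >> h.py <<'E'
from scipy.optimize import minimize
def trayfit(n,kind,p0):
    f=env.grab_frame(n);K=f["mtx"];g=cv2.GaussianBlur(cv2.cvtColor(f["img"],cv2.COLOR_RGB2GRAY),(3,3),0).astype(np.float32)
    t=np.linspace(-1,1,60)
    def seg(a,b): a,b=np.array(a,float),np.array(b,float);return a+(b-a)*((t[:,None]+1)/2)
    c=[(-73,-78),(73,-78),(73,78),(-73,78)]
    S=[seg(c[i],c[(i+1)%4]) for i in range(4)]+[seg((-71,14),(71,14))]
    if kind==3:S.append(seg((0,-76),(0,12)))
    W=np.vstack(S)/1000
    # bright samples just inside
    B=np.vstack([seg((-66,21),(66,21)),seg((-66,71),(66,71)),seg((-66,21),(-66,71)),seg((66,21),(66,71)),seg((-66,7),(-66,-71)),seg((66,7),(66,-71)),seg((-66,-71),(66,-71)),seg((-66,7),(66,7))])/1000
    def smp(q,p,z):
        a=np.radians(p[2]);Q=np.c_[q@np.array([[np.cos(a),np.sin(a)],[-np.sin(a),np.cos(a)]])+np.array(p[:2])/1000,np.full(len(q),z)]
        u=cv2.projectPoints(Q,f["rvec"],f["tvec"],K,None)[0].reshape(-1,1,2).astype(np.float32)
        return cv2.remap(g,u,None,cv2.INTER_LINEAR).mean()
    F=lambda p:smp(W,p,.012)-.5*smp(B,p,.004)
    best=None
    for a in p0[2]:
        for d in np.random.default_rng(0).normal(0,4,(6,2)):
            r=minimize(F,[p0[0]+d[0],p0[1]+d[1],a],method="Nelder-Mead",options=dict(initial_simplex=None,xatol=.05,fatol=.01))
            if best is None or r.fun<best.fun:best=r
    return best.x.round(2),round(best.fun,1)
def flange(P,cx,cy,r=.045,lo=.022):
    q=P[(P[...,2]>lo)&(P[...,2]<.04)&(np.hypot(P[...,0]-cx,P[...,1]-cy)<r)]
    c,w,V=cv2.PCACompute2(q[:,:2].astype(np.float32),None)
    return len(q),rect(q[:,:2]),c.round(4),np.degrees(np.arctan2(w[0,1],w[0,0])).round(1),np.sqrt(V.ravel()*12).round(3)
E
python3 - <<'E'
from h import *
f,P=cloud("top")
print(flange(P,.4465,.081));print(flange(P,.661,.086))
for n in("top","scene"):
    for k,x,y in((3,487,276),(2,535,-285)):
        for base in(0,90,180,270):
            print(n,k,base,trayfit(n,k,(x,y,[base+35,base+52])))
E
```

```text
(132, (array([446.7,  81.2]), array([ 7.9, 59.8]), 16.7), array([[0.4467, 0.0809]], dtype=float32), np.float32(107.0), array([0.061, 0.008], dtype=float32))
(153, (array([662.4,  86.2]), array([ 9. , 59.6]), 21.9), array([[0.6615, 0.0858]], dtype=float32), np.float32(111.9), array([0.06 , 0.009], dtype=float32))
top 3 0 (array([485.75, 265.71,  38.76]), np.float64(25.7))
top 3 90 (array([485.74, 272.28, 128.8 ]), np.float64(-8.5))
top 3 180 (array([485.61, 266.16, 218.48]), np.float64(23.7))
top 3 270 (array([485.9 , 272.31, 308.76]), np.float64(-36.1))
top 2 0 (array([ 525.91, -282.49,   54.21]), np.float64(15.1))
top 2 90 (array([ 533.01, -282.11,  144.32]), np.float64(-17.8))
top 2 180 (array([ 525.92, -282.53,  234.18]), np.float64(14.2))
top 2 270 (array([ 532.99, -282.24,  324.26]), np.float64(-37.6))
scene 3 0 (array([491.91, 265.73,  40.3 ]), np.float64(17.0))
scene 3 90 (array([488.87, 272.69, 128.89]), np.float64(0.7))
scene 3 180 (array([490.23, 267.4 , 218.88]), np.float64(20.2))
scene 3 270 (array([488.73, 272.52, 308.99]), np.float64(-26.9))
scene 2 0 (array([ 538.8 , -285.77,   54.72]), np.float64(19.3))
scene 2 90 (array([ 536.82, -278.53,  144.28]), np.float64(-13.3))
scene 2 180 (array([ 538.96, -285.55,  234.48]), np.float64(19.8))
scene 2 270 (array([ 536.77, -278.62,  324.38]), np.float64(-30.4))
```

```bash
cat >> h.py <<'E'
def plan(*goals,s=None):
    """goals (x,y,z mm, yaw deg of tool y, mod 180): N equal rows, chained"""
    s=s or env.sense();p=s["ee_pos"]*1000;t=yaw(s)
    print("clock",round(s["clock"],2),"pos",p.round(1),"yaw",round(t,1),"q6",s["q"][5].round(2),"open",round(s["opening"]*1000,1),"grip",round(s["grip_force"],1),"F",s["wrist_force"].round(1))
    for g in goals:
        d=(g[3]-t+90)%180-90;D=np.array(g[:3])-p
        n=max(1,int(np.ceil(abs(d)/5)))
        while True:
            M=np.zeros((2,2))
            for k in range(n):
                a=np.radians(t+d*k/n);M+=np.array([[-np.sin(a),np.cos(a)],[np.cos(a),np.sin(a)]])
            v=np.linalg.solve(M,D[:2])
            if max(abs(v).max(),abs(D[2])/n)<=25:break
            n+=1
        print(g,"rows",n,"row",[*np.round(v/25,2),round(-D[2]/n/25,2),round(-d/n/5,2)])
        p=np.array(g[:3],float);t=t+d
E
python3 -c "
from h import *
plan((446.7,81,100,17),(446.7,81,29,17))"
```

```text
clock 1.9 pos [139.9 506.  248.3] yaw 74.5 q6 1.57 open 85.4 grip 0.0 F [ 0.2 -0.1  0.3]
(446.7, 81, 100, 17) rows 22 row [np.float64(-0.98), np.float64(-0.19), np.float64(0.27), np.float64(0.52)]
(446.7, 81, 29, 17) rows 3 row [np.float64(0.0), np.float64(0.0), np.float64(0.95), np.float64(-0.0)]
```

Call:
send_rows(commands=[[[-0.98,-0.19,0.27,0.52,0],[-0.98,-0.19,0.27,0.52,0],[-0.98,-0.19,0.27,0.52,0],[-0.98,-0.19,0.27,0.52,0],[-0.98,-0.19,0.27,0.52,0],[-0.98,-0.19,0.27,0.52,0],[-0.98,-0.19,0.27,0.52,0],[-0.98,-0.19,0.27,0.52,0]]], force=50)

```text
clock: 2.9
ee_pos: [0.3021, 0.39, 0.1941]
tcp_rot: [0.98, 2.985, 0.0]
wrist_force: [0.6, -0.1, 0.2]
opening: 0.0853
grip_force: 0.0
```

Call:
send_rows(commands=[[[-0.98,-0.19,0.27,0.52,0],[-0.98,-0.19,0.27,0.52,0],[-0.98,-0.19,0.27,0.52,0],[-0.98,-0.19,0.27,0.52,0],[-0.98,-0.19,0.27,0.52,0],[-0.98,-0.19,0.27,0.52,0],[-0.98,-0.19,0.27,0.52,0]]])

```text
clock: 3.78
ee_pos: [0.4017, 0.2473, 0.1469]
tcp_rot: [1.439, 2.792, 0.0]
wrist_force: [0.4, 0.7, -0.2]
opening: 0.0855
grip_force: 0.0
```

Call:
send_rows(commands=[[[-0.98,-0.19,0.27,0.52,0],[-0.98,-0.19,0.27,0.52,0],[-0.98,-0.19,0.27,0.52,0],[-0.98,-0.19,0.27,0.52,0],[-0.98,-0.19,0.27,0.52,0],[-0.98,-0.19,0.27,0.52,0],[-0.98,-0.19,0.27,0.52,0],[0,0,0,0,0]]])

```text
clock: 4.78
ee_pos: [0.4513, 0.0803, 0.0995]
tcp_rot: [-1.864, -2.528, 0.001]
wrist_force: [0.0, 0.0, 0.1]
opening: 0.0857
grip_force: 0.0
```

```bash
python3 -c "
from h import *
plan((446.7,81,29,17))
f,P=cloud('wrist');cv2.imwrite('pics/w1.png',f['img'][:,:,::-1])
print(flange(P,.4465,.081),f['tool_from_camera'])
plan((446.7,81,29,17))"
```

```text
clock 4.78 pos [451.3  80.3  99.5] yaw 17.2 q6 1.45 open 85.7 grip 0.0 F [0.  0.  0.1]
(446.7, 81, 29, 17) rows 3 row [np.float64(0.03), np.float64(-0.06), np.float64(0.94), np.float64(0.01)]
(874, (array([447.5,  80.2]), array([ 7.7, 60.1]), 17.2), array([[0.4471, 0.082 ]], dtype=float32), np.float32(106.9), array([0.062, 0.008], dtype=float32)) [[ 3.39715377e-04 -9.54780660e-01 -2.97310909e-01  7.47431612e-02]
 [ 9.99999466e-01  3.40500591e-05  1.03327812e-03  1.17307357e-03]
 [-9.76430513e-04 -2.97311101e-01  9.54780161e-01 -1.24809748e-01]
 [ 0.00000000e+00  0.00000000e+00  0.00000000e+00  1.00000000e+00]]
clock 4.83 pos [451.4  81.   99.8] yaw 17.3 q6 1.45 open 85.1 grip 0.0 F [ 0.6 -0.5  0.4]
(446.7, 81, 29, 17) rows 3 row [np.float64(0.02), np.float64(-0.06), np.float64(0.94), np.float64(0.02)]
```

View pics/w1.png

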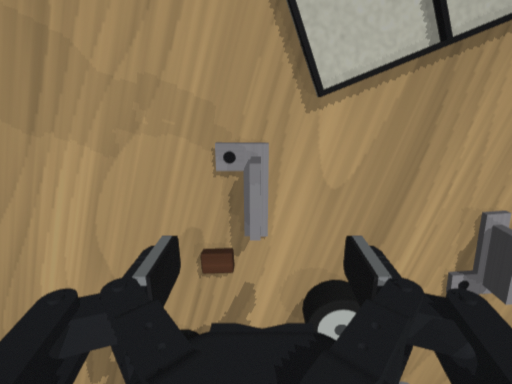

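The wrist view shows the left bracket (240,190) with its foot at the far end, sticking out to the left. The chock (217,260) is about 50 mm clear of the fingers, so I'll descend and grip.

Call:
send_rows(commands=[[[0.02,-0.06,0.94,0,0],[0.02,-0.06,0.94,0,0],[0.02,-0.06,0.94,0,0.3],[0,0,0,0,1],[0,0,0,0,1],[0,0,0,0,1],[0,0,0,0,1],[0,0,0,0,1]]])

```text
clock: 5.82
ee_pos: [0.4474, 0.0818, 0.0303]
tcp_rot: [1.861, 2.53, 0.002]
wrist_force: [-0.9, 0.9, 8.3]
opening: 0.0068
grip_force: 50.5
```

```bash
python3 -c "
from h import *
plan((447,81,90,17),(567.8,-234.2,90,54.3),(567.8,-234.2,34,54.3))"
```

```text
clock 5.83 pos [447.4  81.8  30.3] yaw 17.3 q6 1.45 open 6.8 grip 50.5 F [-0.9  0.9  8.3]
(447, 81, 90, 17) rows 3 row [np.float64(-0.01), np.float64(-0.01), np.float64(-0.8), np.float64(0.02)]
(567.8, -234.2, 90, 54.3) rows 14 row [np.float64(-0.96), np.float64(-0.23), np.float64(-0.0), np.float64(-0.53)]
(567.8, -234.2, 34, 54.3) rows 3 row [np.float64(-0.0), np.float64(0.0), np.float64(0.75), np.float64(-0.0)]
```

Call:
send_rows(commands=[[[0,0,-0.8,0,1],[0,0,-0.8,0,1],[0,0,-0.8,0,1],[-0.96,-0.23,0,-0.53,1],[-0.96,-0.23,0,-0.53,1],[-0.96,-0.23,0,-0.53,1],[-0.96,-0.23,0,-0.53,1],[-0.96,-0.23,0,-0.53,1]]])

```text
clock: 6.82
ee_pos: [0.4664, -0.0409, 0.0896]
tcp_rot: [1.555, 2.73, 0.0]
wrist_force: [-0.1, -0.3, -1.2]
opening: 0.0066
grip_force: 49.3
```

Call:
send_rows(commands=[[[-0.96,-0.23,0,-0.53,1],[-0.96,-0.23,0,-0.53,1],[-0.96,-0.23,0,-0.53,1],[-0.96,-0.23,0,-0.53,1],[-0.96,-0.23,0,-0.53,1],[-0.96,-0.23,0,-0.53,1],[-0.96,-0.23,0,-0.53,1],[-0.96,-0.23,0,-0.53,1]]])

```text
clock: 7.82
ee_pos: [0.5539, -0.2167, 0.0896]
tcp_rot: [1.026, 2.969, -0.0]
wrist_force: [1.3, -0.2, -1.0]
opening: 0.0071
grip_force: 49.3
```

Call:
send_rows(commands=[[[-0.96,-0.23,0,-0.53,1],[0,0,0,0,1]]])

```text
clock: 8.07
ee_pos: [0.5697, -0.2365, 0.0893]
tcp_rot: [0.961, 2.99, -0.0]
wrist_force: [-0.2, -0.3, -1.6]
opening: 0.007
grip_force: 49.3
```

```bash
python3 -c "
from h import *
s=env.sense()
f,P=cloud('wrist');cv2.imwrite('pics/w2.png',f['img'][:,:,::-1])
print(trayfit('top',2,(534,-281,[324])))
plan((567.8,-234.2,36,54.3))"
```

```text
(array([ 533.13, -282.49,  324.08]), np.float64(-21.1))
clock 8.18 pos [ 568.4 -235.1   89.2] yaw 54.4 q6 0.23 open 6.9 grip 49.3 F [ 0.4  0.3 -1.4]
(567.8, -234.2, 36, 54.3) rows 3 row [np.float64(0.01), np.float64(0.0), np.float64(0.71), np.float64(0.01)]
```

View pics/w2.png

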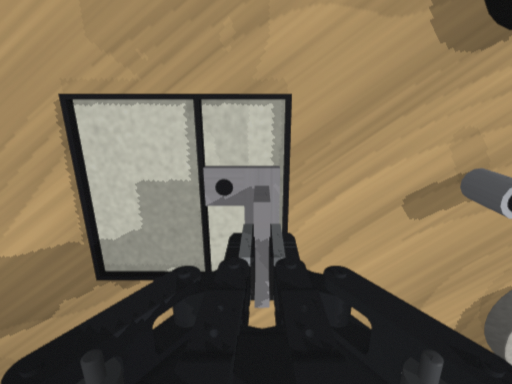

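The held bracket is over the narrow bay, its foot spanning (205–282,185) between the divider and the wall. Lowering it now.

Call:
send_rows(commands=[[[0,0,0.72,0,1],[0,0,0.72,0,1],[0,0,0.72,0,1],[0,0,0.04,0,1],[0,0,0,0,1]]])

```text
clock: 8.8
ee_pos: [0.5684, -0.2347, 0.0345]
tcp_rot: [-0.959, -2.991, 0.0]
wrist_force: [-0.0, -0.5, -1.7]
opening: 0.0069
grip_force: 50.5
```

Call:
send_rows(commands=[[[0,0,0.04,0,1],[0,0,0,0,1]]])

```text
clock: 9.05
ee_pos: [0.5689, -0.2351, 0.0337]
tcp_rot: [0.959, 2.991, 0.0]
wrist_force: [0.3, 1.2, 0.2]
opening: 0.0069
grip_force: 50.9
```

```bash
python3 -c "
from h import *
plan((568.5,-235,93,54.3),(549.9,-8.1,93,9),(549.9,-8.1,22,9))"
```

```text
clock 9.05 pos [ 568.9 -235.1   33.7] yaw 54.4 q6 0.23 open 6.9 grip 50.9 F [0.3 1.2 0.2]
(568.5, -235, 93, 54.3) rows 3 row [np.float64(0.01), np.float64(-0.0), np.float64(-0.79), np.float64(0.01)]
(549.9, -8.1, 93, 9) rows 10 row [np.float64(0.82), np.float64(0.46), np.float64(-0.0), np.float64(0.91)]
(549.9, -8.1, 22, 9) rows 3 row [np.float64(0.0), np.float64(0.0), np.float64(0.95), np.float64(-0.0)]
```

Call:
send_rows(commands=[[[0,0,0,0,0.5],[0,0,0,0,0.5],[0,0,0,0,0.5],[0,0,-0.5,0,0.5],[0,0,-0.95,0,0],[0,0,-0.95,0,0]]])

```text
clock: 9.8
ee_pos: [0.569, -0.2353, 0.0948]
tcp_rot: [0.959, 2.991, -0.0]
wrist_force: [0.7, 0.8, 0.1]
opening: 0.0771
grip_force: 0.0
```

Call:
send_rows(commands=[[[0.82,0.46,0,0.91,0],[0.82,0.46,0,0.91,0],[0.82,0.46,0,0.91,0],[0.82,0.46,0,0.91,0],[0.82,0.46,0,0.91,0],[0.82,0.46,0,0.91,0],[0.82,0.46,0,0.91,0],[0.82,0.46,0,0.91,0]]])

```text
clock: 10.8
ee_pos: [0.5394, -0.052, 0.0943]
tcp_rot: [1.849, 2.539, 0.001]
wrist_force: [-0.3, 0.3, -0.0]
opening: 0.0854
grip_force: 0.0
```

Call:
send_rows(commands=[[[0.82,0.46,0,0.91,0],[0.82,0.46,0,0.91,0],[0,0,0,0,0]]])

```text
clock: 11.18
ee_pos: [0.5508, -0.0059, 0.0941]
tcp_rot: [2.039, 2.389, 0.001]
wrist_force: [-0.4, 0.9, -0.1]
opening: 0.0854
grip_force: 0.0
```

```bash
python3 -c "
from h import *
f,P=cloud('wrist')
q=P[(P[...,2]>.022)&(P[...,2]<.04)&(np.hypot(P[...,0]-.55,P[...,1]+.008)<.05)];print(rect(q[:,:2]),q.mean(0))
f,P=cloud('top');cv2.imwrite('pics/t2.png',cv2.resize(f['img'][120:260,320:470,::-1],None,fx=4,fy=4))
print(flange(P,.568,-.235))
plan((549.9,-8.1,22,9))"
```

```text
(array([551.7,  -8.8]), array([58.6, 58.5]), 49.7) [ 0.55150425 -0.00685932  0.02924677]
(153, (array([ 570.1, -234.7]), array([ 8.3, 60.2]), 54.3), array([[ 0.5697, -0.2337]], dtype=float32), np.float32(-35.6), array([0.062, 0.009], dtype=float32))
clock 11.28 pos [550.3  -7.2  93.8] yaw 9.0 q6 1.4 open 85.2 grip 0.0 F [ 0.1 -0.6 -0.2]
(549.9, -8.1, 22, 9) rows 3 row [np.float64(-0.01), np.float64(-0.01), np.float64(0.96), np.float64(0.0)]
```

View pics/t2.png

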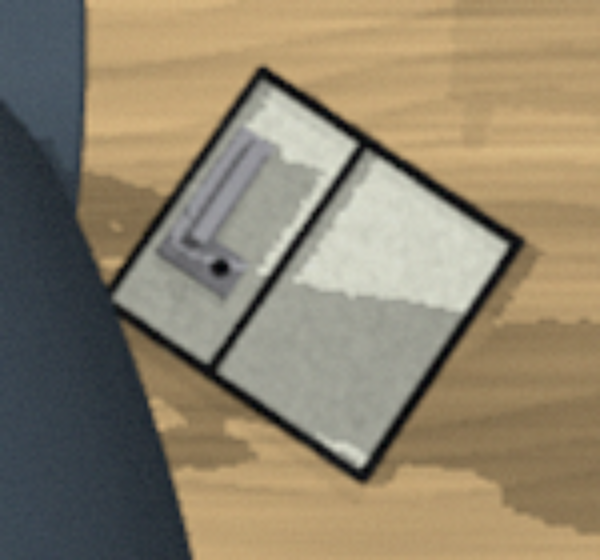

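Left bracket lies in the narrow bay of the two-bay tray (flange around (225,190) in the crop), inside its walls. Now the large wheel.

Call:
send_rows(commands=[[[0,0.01,0.96,0,0],[0,0.01,0.96,0,0],[0,0.01,0.96,0,0],[0,0,0,0,1],[0,0,0,0,1],[0,0,0,0,1],[0,0,0,0,1]]])

```text
clock: 12.15
ee_pos: [0.5514, -0.0071, 0.022]
tcp_rot: [2.041, 2.387, 0.001]
wrist_force: [0.4, -0.3, 3.6]
opening: 0.0585
grip_force: 53.8
```

```bash
python3 -c "
from h import *
plan((551,-7.5,90,9),(514.5,-308,90,-35.7),(514.5,-308,27,-35.7))"
```

```text
clock 12.15 pos [551.4  -7.1  22. ] yaw 8.9 q6 1.4 open 58.5 grip 53.8 F [ 0.4 -0.3  3.6]
(551, -7.5, 90, 9) rows 3 row [np.float64(-0.0), np.float64(-0.01), np.float64(-0.91), np.float64(-0.0)]
(514.5, -308, 90, -35.7) rows 13 row [np.float64(-0.95), np.float64(0.08), np.float64(-0.0), np.float64(0.69)]
(514.5, -308, 27, -35.7) rows 3 row [np.float64(0.0), np.float64(0.0), np.float64(0.84), np.float64(-0.0)]
```

Call:
send_rows(commands=[[[0,0,-0.91,0,1],[0,0,-0.91,0,1],[0,0,-0.91,0,1],[-0.95,0.08,0,0.69,1],[-0.95,0.08,0,0.69,1],[-0.95,0.08,0,0.69,1],[-0.95,0.08,0,0.69,1],[-0.95,0.08,0,0.69,1]]])

```text
clock: 13.15
ee_pos: [0.5652, -0.1256, 0.0899]
tcp_rot: [2.378, 2.052, 0.0]
wrist_force: [-0.6, -0.9, -1.7]
opening: 0.0582
grip_force: 53.9
```

Call:
send_rows(commands=[[[-0.95,0.08,0,0.69,1],[-0.95,0.08,0,0.69,1],[-0.95,0.08,0,0.69,1],[-0.95,0.08,0,0.69,1],[-0.95,0.08,0,0.69,1],[-0.95,0.08,0,0.69,1],[-0.95,0.08,0,0.69,1],[-0.95,0.08,0,0.69,1]]])

```text
clock: 14.15
ee_pos: [0.5141, -0.3075, 0.0899]
tcp_rot: [2.799, 1.426, 0.0]
wrist_force: [0.3, -0.0, -0.6]
opening: 0.0586
grip_force: 53.9
```

Call:
send_rows(commands=[[[0,0,0,0,1]]])

```text
clock: 14.28
ee_pos: [0.5138, -0.3079, 0.0898]
tcp_rot: [2.799, 1.425, -0.0]
wrist_force: [-0.0, 0.4, -0.9]
opening: 0.0586
grip_force: 53.9
```

```bash
python3 -c "
from h import *
plan((514.5,-308,27,-35.7))"
```

```text
clock 14.28 pos [ 513.8 -307.9   89.8] yaw -36.0 q6 1.66 open 58.6 grip 53.9 F [-0.   0.4 -0.9]
(514.5, -308, 27, -35.7) rows 3 row [np.float64(0.0), np.float64(0.01), np.float64(0.84), np.float64(-0.02)]
```

Call:
send_rows(commands=[[[0,0,0.84,0,1],[0,0,0.84,0,1],[0,0,0.84,0,1],[0,0,0.04,0,1],[0,0,0,0,1]]])

```text
clock: 14.9
ee_pos: [0.5147, -0.3062, 0.0257]
tcp_rot: [-2.797, -1.43, 0.0]
wrist_force: [0.4, 0.1, -1.3]
opening: 0.0583
grip_force: 56.8
```

Call:
send_rows(commands=[[[0,0,0.03,0,1],[0,0,0,0,1]]])

```text
clock: 15.15
ee_pos: [0.5146, -0.3067, 0.0251]
tcp_rot: [2.798, 1.429, 0.0]
wrist_force: [0.4, 0.1, -1.2]
opening: 0.0586
grip_force: 56.8
```

Call:
send_rows(commands=[[[0,0,0.04,0,1],[0,0,0,0,1]]])

```text
clock: 15.4
ee_pos: [0.5146, -0.3068, 0.0246]
tcp_rot: [2.797, 1.428, 0.001]
wrist_force: [-0.9, 0.9, 5.8]
opening: 0.0583
grip_force: 57.7
```

```bash
python3 -c "
from h import *
plan((514,-307,93,-35.7),(662,86,100,22),(662,86,30,22))"
```

```text
clock 15.4 pos [ 514.6 -306.8   24.6] yaw -35.9 q6 1.66 open 58.3 grip 57.7 F [-0.9  0.9  5.8]
(514, -307, 93, -35.7) rows 3 row [np.float64(-0.01), np.float64(-0.0), np.float64(-0.91), np.float64(-0.01)]
(662, 86, 100, 22) rows 18 row [np.float64(0.95), np.float64(0.21), np.float64(-0.02), np.float64(-0.64)]
(662, 86, 30, 22) rows 3 row [np.float64(0.0), np.float64(0.0), np.float64(0.93), np.float64(-0.0)]
```

Call:
send_rows(commands=[[[0,0,0,0,0.1],[0,0,0,0,0],[0,0,0,0,0],[0,0,-0.91,0,0],[0,0,-0.91,0,0],[0,0,-0.91,0,0],[0.95,0.21,-0.02,-0.64,0],[0.95,0.21,-0.02,-0.64,0]]])

```text
clock: 16.4
ee_pos: [0.5504, -0.2734, 0.0935]
tcp_rot: [2.713, 1.583, 0.001]
wrist_force: [0.1, 0.0, 1.5]
opening: 0.0851
grip_force: 0.0
```

Call:
send_rows(commands=[[[0.95,0.21,-0.02,-0.64,0],[0.95,0.21,-0.02,-0.64,0],[0.95,0.21,-0.02,-0.64,0],[0.95,0.21,-0.02,-0.64,0],[0.95,0.21,-0.02,-0.64,0],[0.95,0.21,-0.02,-0.64,0],[0.95,0.21,-0.02,-0.64,0],[0.95,0.21,-0.02,-0.64,0]]])

```text
clock: 17.4
ee_pos: [0.6491, -0.1061, 0.0971]
tcp_rot: [2.292, 2.149, -0.0]
wrist_force: [0.2, -0.0, 0.2]
opening: 0.0854
grip_force: 0.0
```

Call:
send_rows(commands=[[[0.95,0.21,-0.02,-0.64,0],[0.95,0.21,-0.02,-0.64,0],[0.95,0.21,-0.02,-0.64,0],[0.95,0.21,-0.02,-0.64,0],[0.95,0.21,-0.02,-0.64,0],[0.95,0.21,-0.02,-0.64,0],[0.95,0.21,-0.02,-0.64,0],[0.95,0.21,-0.02,-0.64,0]]])

```text
clock: 18.4
ee_pos: [0.6658, 0.0862, 0.1011]
tcp_rot: [1.759, 2.603, -0.0]
wrist_force: [-0.5, -0.6, -0.0]
opening: 0.0854
grip_force: 0.0
```

```bash
python3 -c "
from h import *
f,P=cloud('wrist');cv2.imwrite('pics/w3.png',f['img'][:,:,::-1]);print(flange(P,.662,.086))
f,P=cloud('top')
q=P[(P[...,2]>.022)&(P[...,2]<.045)&(np.hypot(P[...,0]-.514,P[...,1]+.307)<.05)];print(len(q),rect(q[:,:2]),q.mean(0))
plan((662,86,30,22))"
```

```text
(850, (array([663. ,  85.2]), array([ 7.6, 60.5]), 21.9), array([[0.6624, 0.0873]], dtype=float32), np.float32(111.9), array([0.061, 0.008], dtype=float32))
746 (array([ 514.3, -305.9]), array([58.2, 57.8]), 89.6) [ 0.51341262 -0.30455746  0.03421214]
clock 18.5 pos [665.6  87.5 101.1] yaw 22.0 q6 1.32 open 85.3 grip 0.0 F [ 0.4 -0.2  0.5]
(662, 86, 30, 22) rows 3 row [np.float64(-0.0), np.float64(-0.05), np.float64(0.95), np.float64(-0.0)]
```

View pics/w3.png

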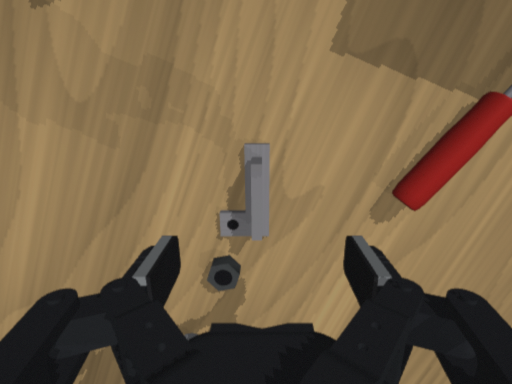

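The right bracket (255,190) has its foot at the near end, sticking out to the left, so it is right-handed. The nut (225,272) is clear of the fingers, and the large wheel's top measures 34 mm, so it is flat on the bay floor.

Call:
send_rows(commands=[[[0,-0.04,0.95,0,0],[0,-0.04,0.95,0,0],[0,-0.04,0.95,0,0.3],[0,0,0,0,1],[0,0,0,0,1],[0,0,0,0,1],[0,0,0,0,1],[0,0,0,0,1]]])

```text
clock: 19.5
ee_pos: [0.6639, 0.0835, 0.031]
tcp_rot: [1.763, 2.598, 0.002]
wrist_force: [-0.5, -0.4, 6.7]
opening: 0.007
grip_force: 53.0
```

```bash
python3 -c "
from h import *
plan((663,86,91,22),(530.5,308,91,38.9),(530.5,308,34,38.9))"
```

```text
clock 19.5 pos [663.9  83.5  31. ] yaw 21.7 q6 1.32 open 7.0 grip 53.0 F [-0.5 -0.4  6.7]
(663, 86, 91, 22) rows 3 row [np.float64(0.04), np.float64(0.0), np.float64(-0.8), np.float64(-0.02)]
(530.5, 308, 91, 38.9) rows 11 row [np.float64(0.94), np.float64(-0.02), np.float64(-0.0), np.float64(-0.31)]
(530.5, 308, 34, 38.9) rows 3 row [np.float64(0.0), np.float64(0.0), np.float64(0.76), np.float64(-0.0)]
```

Call:
send_rows(commands=[[[0.04,0,-0.8,0,1],[0.04,0,-0.8,0,1],[0.04,0,-0.8,0,1],[0.94,-0.02,0,-0.31,1],[0.94,-0.02,0,-0.31,1],[0.94,-0.02,0,-0.31,1],[0.94,-0.02,0,-0.31,1],[0.94,-0.02,0,-0.31,1]]])

```text
clock: 20.5
ee_pos: [0.6095, 0.1935, 0.0895]
tcp_rot: [-1.58, -2.715, 0.001]
wrist_force: [0.4, 0.2, -1.6]
opening: 0.0067
grip_force: 52.0
```

Call:
send_rows(commands=[[[0.94,-0.02,0,-0.31,1],[0.94,-0.02,0,-0.31,1],[0.94,-0.02,0,-0.31,1],[0.94,-0.02,0,-0.31,1],[0.94,-0.02,0,-0.31,1],[0.94,-0.02,0,-0.31,1],[0,0,0,0,1]]])

```text
clock: 21.38
ee_pos: [0.5294, 0.3094, 0.0899]
tcp_rot: [-1.355, -2.834, 0.0]
wrist_force: [-0.0, 0.3, -1.9]
opening: 0.0067
grip_force: 51.9
```

```bash
python3 -c "
from h import *
plan((530.5,307,36,38.9))"
```

```text
clock 21.38 pos [529.4 309.4  89.9] yaw 38.9 q6 1.42 open 6.7 grip 51.9 F [-0.   0.3 -1.9]
(530.5, 307, 36, 38.9) rows 3 row [np.float64(-0.03), np.float64(-0.01), np.float64(0.72), np.float64(0.0)]
```

Call:
send_rows(commands=[[[-0.03,0,0.72,0,1],[-0.03,0,0.72,0,1],[-0.03,0,0.72,0,1],[0,0,0.06,0,1],[0,0,0,0,1]]])

```text
clock: 22.0
ee_pos: [0.5323, 0.3058, 0.0343]
tcp_rot: [1.359, 2.832, -0.0]
wrist_force: [-0.4, 0.6, -1.6]
opening: 0.0066
grip_force: 53.7
```

Call:
send_rows(commands=[[[0,0,0.04,0,1],[0,0,0,0,1]]])

```text
clock: 22.25
ee_pos: [0.5324, 0.306, 0.034]
tcp_rot: [1.359, 2.832, 0.001]
wrist_force: [-1.2, -1.9, 4.6]
opening: 0.0066
grip_force: 54.6
```

```bash
python3 -c "
from h import *
plan((532,306,93,38.9),(427,-95.5,93,-2),(427,-95.5,26,-2))"
```

```text
clock 22.25 pos [532.4 306.   34. ] yaw 38.7 q6 1.42 open 6.6 grip 54.6 F [-1.2 -1.9  4.6]
(532, 306, 93, 38.9) rows 3 row [np.float64(0.0), np.float64(-0.0), np.float64(-0.79), np.float64(-0.01)]
(427, -95.5, 93, -2) rows 14 row [np.float64(-1.0), np.float64(-0.69), np.float64(-0.0), np.float64(0.58)]
(427, -95.5, 26, -2) rows 3 row [np.float64(0.0), np.float64(0.0), np.float64(0.89), np.float64(-0.0)]
```

Call:
send_rows(commands=[[[0,0,0,0,0.5],[0,0,0,0,0.5],[0,0,0,0,0.5],[0,0,-0.5,0,0.5],[0,0,-0.95,0,0],[0,0,-0.95,0,0]]])

```text
clock: 23.0
ee_pos: [0.5322, 0.3062, 0.0947]
tcp_rot: [1.359, 2.832, 0.0]
wrist_force: [0.4, 1.2, -0.3]
opening: 0.0767
grip_force: 0.0
```

Call:
send_rows(commands=[[[-1,-0.69,0,0.58,0],[-1,-0.69,0,0.58,0],[-1,-0.69,0,0.58,0],[-1,-0.69,0,0.58,0],[-1,-0.69,0,0.58,0],[-1,-0.69,0,0.58,0],[-1,-0.69,0,0.58,0],[-1,-0.69,0,0.58,0]]])

```text
clock: 24.0
ee_pos: [0.507, 0.0652, 0.0942]
tcp_rot: [1.902, 2.499, 0.001]
wrist_force: [0.2, -0.5, 0.6]
opening: 0.0853
grip_force: 0.0
```

Call:
send_rows(commands=[[[-1,-0.69,0,0.58,0],[-1,-0.69,0,0.58,0],[-1,-0.69,0,0.58,0],[-1,-0.69,0,0.58,0],[-1,-0.69,0,0.58,0],[-1,-0.69,0,0.58,0],[0,0,0,0,0]]])

```text
clock: 24.88
ee_pos: [0.4257, -0.0978, 0.0941]
tcp_rot: [2.26, 2.182, 0.0]
wrist_force: [0.5, 0.4, -0.3]
opening: 0.0853
grip_force: 0.0
```

```bash
python3 -c "
from h import *
f,P=cloud('wrist');
q=P[(P[...,2]>.022)&(P[...,2]<.04)&(np.hypot(P[...,0]-.427,P[...,1]+.0955)<.04)];print(len(q),rect(q[:,:2]),q.mean(0))
f,P=cloud('top');print(flange(P,.532,.306));print(trayfit('top',3,(487,272,[309])))
cv2.imwrite('pics/t3.png',cv2.resize(f['img'][140:280,60:200,::-1],None,fx=4,fy=4))
plan((427,-95.5,26,-2))"
```

```text
2213 (array([428. , -96.9]), array([38.7, 38.7]), 40.2) [ 0.42798274 -0.09545064  0.02913864]
(186, (array([531.5, 308.4]), array([ 9.5, 60. ]), 39.1), array([[0.5311, 0.3073]], dtype=float32), np.float32(128.7), array([0.061, 0.009], dtype=float32))
(array([485.89, 272.3 , 308.76]), np.float64(-40.0))
clock 25.02 pos [427.1 -96.4  93.9] yaw -1.8 q6 1.38 open 85.5 grip 0.0 F [-0.6 -0.5  0.2]
(427, -95.5, 26, -2) rows 3 row [np.float64(0.01), np.float64(-0.0), np.float64(0.9), np.float64(0.01)]
```

View pics/t3.png

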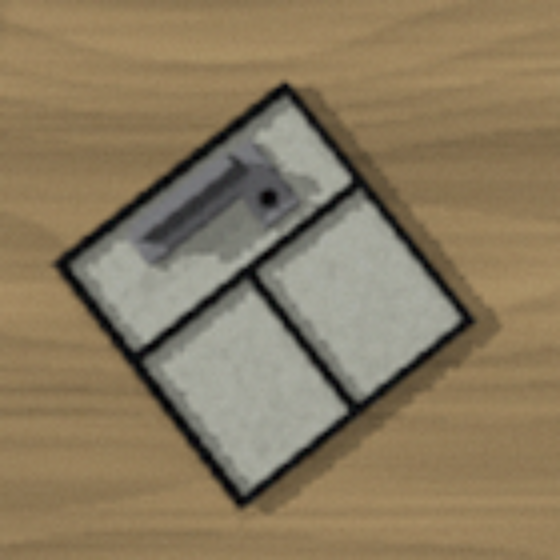

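The right bracket lies inside the narrow bay (flange around (200,200), hole at (268,198)), clear of the walls. Next is the small wheel.

Call:
send_rows(commands=[[[0,0,0.92,0,0],[0,0,0.92,0,0],[0,0,0.92,0,0],[0,0,0,0,1],[0,0,0,0,1],[0,0,0,0,1],[0,0,0,0,1],[0,0,0,0,1]]])

```text
clock: 26.02
ee_pos: [0.4273, -0.0966, 0.0255]
tcp_rot: [2.256, 2.184, 0.002]
wrist_force: [-0.9, 2.3, 7.4]
opening: 0.0382
grip_force: 49.8
```

```bash
python3 -c "
from h import *
s=env.sense();z=s['ee_pos'][2]*1000
plan((428,-96,90,-2),(438.5,280.5,90,38.9),(438.5,280.5,z+4,38.9),s=s)"
```

```text
clock 26.02 pos [427.3 -96.6  25.5] yaw -1.8 q6 1.38 open 38.2 grip 49.8 F [-0.9  2.3  7.4]
(428, -96, 90, -2) rows 3 row [np.float64(0.01), np.float64(0.01), np.float64(-0.86), np.float64(0.01)]
(438.5, 280.5, 90, 38.9) rows 15 row [np.float64(0.97), np.float64(0.33), np.float64(-0.0), np.float64(-0.55)]
(438.5, 280.5, np.float64(29.522050188287682), 38.9) rows 3 row [np.float64(0.0), np.float64(0.0), np.float64(0.81), np.float64(-0.0)]
```

Call:
send_rows(commands=[[[0,0,-0.86,0,1],[0,0,-0.86,0,1],[0,0,-0.86,0,1],[0.97,0.33,0,-0.55,1],[0.97,0.33,0,-0.55,1],[0.97,0.33,0,-0.55,1],[0.97,0.33,0,-0.55,1],[0.97,0.33,0,-0.55,1]]])

```text
clock: 27.02
ee_pos: [0.4603, 0.0275, 0.0895]
tcp_rot: [1.977, 2.44, 0.001]
wrist_force: [0.8, -0.3, -1.1]
opening: 0.0383
grip_force: 50.3
```

Call:
send_rows(commands=[[[0.97,0.33,0,-0.55,1],[0.97,0.33,0,-0.55,1],[0.97,0.33,0,-0.55,1],[0.97,0.33,0,-0.55,1],[0.97,0.33,0,-0.55,1],[0.97,0.33,0,-0.55,1],[0.97,0.33,0,-0.55,1],[0.97,0.33,0,-0.55,1]]])

```text
clock: 28.02
ee_pos: [0.4502, 0.2311, 0.0895]
tcp_rot: [1.475, 2.773, 0.001]
wrist_force: [0.3, -0.3, -1.1]
opening: 0.0385
grip_force: 50.3
```

Call:
send_rows(commands=[[[0.97,0.33,0,-0.55,1],[0.97,0.33,0,-0.55,1],[0,0,0,0,1]]])

```text
clock: 28.4
ee_pos: [0.4354, 0.2806, 0.0894]
tcp_rot: [1.339, 2.841, 0.001]
wrist_force: [0.1, -0.7, -0.1]
opening: 0.0386
grip_force: 50.3
```

```bash
python3 -c "
from h import *
plan((438.5,280.5,30,38.9))"
```

```text
clock 28.4 pos [435.4 280.6  89.4] yaw 39.5 q6 1.45 open 38.6 grip 50.3 F [ 0.1 -0.7 -0.1]
(438.5, 280.5, 30, 38.9) rows 3 row [np.float64(-0.03), np.float64(0.03), np.float64(0.79), np.float64(0.04)]
```

Call:
send_rows(commands=[[[-0.03,0.03,0.79,0.04,1],[-0.03,0.03,0.79,0.04,1],[-0.03,0.03,0.79,0.04,1],[0,0,0.04,0,1],[0,0,0,0,1]]])

```text
clock: 29.02
ee_pos: [0.4389, 0.2783, 0.0288]
tcp_rot: [1.359, 2.832, -0.0]
wrist_force: [-0.5, 0.5, 0.5]
opening: 0.0382
grip_force: 53.5
```

Call:
send_rows(commands=[[[0,0,0.02,0,1],[0,0,0,0,1]]])

```text
clock: 29.28
ee_pos: [0.4389, 0.2789, 0.0284]
tcp_rot: [1.358, 2.833, 0.0]
wrist_force: [-0.3, -0.2, -0.6]
opening: 0.0385
grip_force: 53.5
```

```bash
python3 -c "
from h import *
plan((439,278.5,95,38.9),(660.5,-89.7,95,0),(660.5,-89.7,28,0))"
```

```text
clock 29.27 pos [438.9 278.9  28.4] yaw 38.8 q6 1.46 open 38.5 grip 53.5 F [-0.3 -0.2 -0.6]
(439, 278.5, 95, 38.9) rows 3 row [np.float64(-0.0), np.float64(-0.0), np.float64(-0.89), np.float64(-0.01)]
(660.5, -89.7, 95, 0) rows 18 row [np.float64(-0.96), np.float64(0.18), np.float64(-0.0), np.float64(0.43)]
(660.5, -89.7, 28, 0) rows 3 row [np.float64(0.0), np.float64(0.0), np.float64(0.89), np.float64(-0.0)]
```

Call:
send_rows(commands=[[[0,0,0.03,0,1],[0,0,0,0,1]]])

```text
clock: 29.52
ee_pos: [0.4389, 0.2789, 0.0278]
tcp_rot: [1.357, 2.833, 0.001]
wrist_force: [-0.6, -1.4, 5.4]
opening: 0.0387
grip_force: 54.2
```

Call:
send_rows(commands=[[[0,0,0,0,0.3],[0,0,0,0,0.3],[0,0,0,0,0.3],[0,0,-0.89,0,0.3],[0,0,-0.89,0,0],[0,0,-0.89,0,0],[-0.96,0.18,0,0.43,0],[-0.96,0.18,0,0.43,0]]])

```text
clock: 30.52
ee_pos: [0.4757, 0.2464, 0.0944]
tcp_rot: [1.463, 2.779, 0.001]
wrist_force: [-0.6, -0.1, 0.1]
opening: 0.0854
grip_force: 0.0
```

Call:
send_rows(commands=[[[-0.96,0.18,0,0.43,0],[-0.96,0.18,0,0.43,0],[-0.96,0.18,0,0.43,0],[-0.96,0.18,0,0.43,0],[-0.96,0.18,0,0.43,0],[-0.96,0.18,0,0.43,0],[-0.96,0.18,0,0.43,0],[-0.96,0.18,0,0.43,0]]])

```text
clock: 31.52
ee_pos: [0.5943, 0.0915, 0.0939]
tcp_rot: [-1.864, -2.529, 0.0]
wrist_force: [0.3, -0.2, 0.1]
opening: 0.0855
grip_force: 0.0
```

Call:
send_rows(commands=[[[-0.96,0.18,0,0.43,0],[-0.96,0.18,0,0.43,0],[-0.96,0.18,0,0.43,0],[-0.96,0.18,0,0.43,0],[-0.96,0.18,0,0.43,0],[-0.96,0.18,0,0.43,0],[-0.96,0.18,0,0.43,0],[-0.96,0.18,0,0.43,0]]])

```text
clock: 32.52
ee_pos: [0.662, -0.0918, 0.0941]
tcp_rot: [2.222, 2.22, -0.0]
wrist_force: [0.2, 0.2, 0.3]
opening: 0.0851
grip_force: 0.0
```

Call:
send_rows(commands=[[[0,0,0,0,0]]])

```text
clock: 32.65
ee_pos: [0.662, -0.0925, 0.0939]
tcp_rot: [2.223, 2.219, -0.0]
wrist_force: [0.2, -0.6, -0.8]
opening: 0.0852
grip_force: 0.0
```

```bash
python3 -c "
from h import *
f,P=cloud('wrist');
q=P[(P[...,2]>.03)&(P[...,2]<.048)&(np.hypot(P[...,0]-.66,P[...,1]+.09)<.035)];print(len(q),rect(q[:,:2]),q.mean(0))
f,P=cloud('top')
q=P[(P[...,2]>.022)&(P[...,2]<.045)&(np.hypot(P[...,0]-.439,P[...,1]-.279)<.04)];print(len(q),rect(q[:,:2]),q.mean(0))
plan((660.5,-89.7,28,0))"
```

```text
1135 (array([662.5, -91.8]), array([25.3, 25.5]), 9.7) [ 0.66253339 -0.09036731  0.03881354]
339 (array([440.2, 278.5]), array([38.8, 38.4]), 34.8) [0.44000511 0.27721553 0.03405359]
clock 32.75 pos [661.6 -90.6  93.9] yaw 0.1 q6 1.43 open 85.3 grip 0.0 F [-0.6 -0.4  0.1]
(660.5, -89.7, 28, 0) rows 3 row [np.float64(0.01), np.float64(-0.01), np.float64(0.88), np.float64(0.0)]
```

Call:
send_rows(commands=[[[0,0,0.88,0,0],[0,0,0.88,0,0],[0,0,0.88,0,0],[0,0,0,0,1],[0,0,0,0,1],[0,0,0,0,1],[0,0,0,0,1],[0,0,0,0,1]]])

```text
clock: 33.75
ee_pos: [0.6624, -0.0902, 0.0294]
tcp_rot: [2.219, 2.222, 0.002]
wrist_force: [-0.5, 1.0, 5.7]
opening: 0.0245
grip_force: 48.9
```

```bash
python3 -c "
from h import *
s=env.sense();z=s['ee_pos'][2]*1000
plan((662,-91,105,0),(483.5,222.5,105,38.9),(483.5,222.5,z+4.5,38.9),s=s)"
```

```text
clock 33.75 pos [662.4 -90.2  29.4] yaw 0.1 q6 1.43 open 24.5 grip 48.9 F [-0.5  1.   5.7]
(662, -91, 105, 0) rows 4 row [np.float64(-0.01), np.float64(-0.0), np.float64(-0.76), np.float64(0.0)]
(483.5, 222.5, 105, 38.9) rows 15 row [np.float64(0.96), np.float64(-0.2), np.float64(-0.0), np.float64(-0.52)]
(483.5, 222.5, np.float64(33.89194176479171), 38.9) rows 3 row [np.float64(0.0), np.float64(0.0), np.float64(0.95), np.float64(-0.0)]
```

Call:
send_rows(commands=[[[0,0,-0.76,0,1],[0,0,-0.76,0,1],[0,0,-0.76,0,1],[0,0,-0.76,0,1],[0.96,-0.2,0,-0.52,1],[0.96,-0.2,0,-0.52,1],[0.96,-0.2,0,-0.52,1]]])

```text
clock: 34.62
ee_pos: [0.6422, -0.0169, 0.1033]
tcp_rot: [-2.058, -2.372, 0.001]
wrist_force: [-0.0, 0.7, -0.7]
opening: 0.0239
grip_force: 49.1
```

Call:
send_rows(commands=[[[0.96,-0.2,0,-0.52,1],[0.96,-0.2,0,-0.52,1],[0.96,-0.2,0,-0.52,1],[0.96,-0.2,0,-0.52,1],[0.96,-0.2,0,-0.52,1],[0.96,-0.2,0,-0.52,1],[0.96,-0.2,0,-0.52,1],[0.96,-0.2,0,-0.52,1]]])

```text
clock: 35.62
ee_pos: [0.5485, 0.1532, 0.1041]
tcp_rot: [1.598, 2.705, 0.0]
wrist_force: [-0.2, 0.2, -0.0]
opening: 0.0246
grip_force: 49.0
```

Call:
send_rows(commands=[[[0.96,-0.2,0,-0.52,1],[0.96,-0.2,0,-0.52,1],[0.96,-0.2,0,-0.52,1],[0.96,-0.2,0,-0.52,1],[0,0,0,0,1]]])

```text
clock: 36.25
ee_pos: [0.4795, 0.2231, 0.1042]
tcp_rot: [-1.345, -2.839, 0.0]
wrist_force: [-0.1, 0.3, -0.5]
opening: 0.0245
grip_force: 49.0
```

```bash
python3 -c "
from h import *
plan((483.5,222.5,34.5,38.9))"
```

```text
clock 36.25 pos [479.5 223.1 104.2] yaw 39.3 q6 1.32 open 24.5 grip 49.0 F [-0.1  0.3 -0.5]
(483.5, 222.5, 34.5, 38.9) rows 3 row [np.float64(-0.04), np.float64(0.04), np.float64(0.93), np.float64(0.03)]
```

Call:
send_rows(commands=[[[-0.04,0.04,0.93,0.03,1],[-0.04,0.04,0.93,0.03,1],[-0.04,0.04,0.93,0.03,1],[0,0,0,0,1]]])

```text
clock: 36.75
ee_pos: [0.4849, 0.221, 0.0332]
tcp_rot: [-1.362, -2.83, 0.003]
wrist_force: [-0.0, 0.1, -1.0]
opening: 0.0248
grip_force: 52.5
```

Call:
send_rows(commands=[[[0,0,0.03,0,1],[0,0,0,0,1]]])

```text
clock: 37.0
ee_pos: [0.4857, 0.2216, 0.0341]
tcp_rot: [1.361, 2.831, 0.001]
wrist_force: [0.1, -0.3, -0.5]
opening: 0.0247
grip_force: 52.5
```

Call:
send_rows(commands=[[[0,0,0.04,0,1],[0,0,0,0,1]]])

```text
clock: 37.25
ee_pos: [0.4853, 0.2216, 0.0327]
tcp_rot: [1.361, 2.831, 0.0]
wrist_force: [0.1, 0.2, -0.5]
opening: 0.0242
grip_force: 52.5
```

Call:
send_rows(commands=[[[0,0,0.03,0,1],[0,0,0,0,1]]])

```text
clock: 37.5
ee_pos: [0.4852, 0.2215, 0.0318]
tcp_rot: [-1.361, -2.831, 0.0]
wrist_force: [0.4, -0.5, -0.5]
opening: 0.0249
grip_force: 52.5
```

Call:
send_rows(commands=[[[0,0,0.03,0,1],[0,0,0,0,1]]])

```text
clock: 37.75
ee_pos: [0.4853, 0.2215, 0.0315]
tcp_rot: [1.361, 2.831, 0.0]
wrist_force: [-1.4, -0.2, 5.0]
opening: 0.0245
grip_force: 53.4
```

Contact. I'll release, rise, and move clear to look.

Call:
send_rows(commands=[[[0,0,0,0,0.55],[0,0,0,0,0.4],[0,0,0,0,0.4],[0,0,-0.9,0,0.4],[0,0,-0.9,0,0.4],[0,0,-0.9,0,0.4],[0,0,-0.9,0,0],[0,0,-0.9,0,0]]])

```text
clock: 38.75
ee_pos: [0.4851, 0.2215, 0.1442]
tcp_rot: [-1.361, -2.831, 0.0]
wrist_force: [-0.5, 0.4, -0.2]
opening: 0.0841
grip_force: 0.0
```

Call:
send_rows(commands=[[[-1,0,-0.5,0,0],[-1,0,-0.5,0,0],[-1,0,-0.5,0,0],[-1,0,-0.5,0,0],[-1,0,-0.5,0,0],[-1,0,-0.5,0,0],[-1,0,-0.5,0,0],[0,0,0,0,0]]])

```text
clock: 39.75
ee_pos: [0.5957, 0.0838, 0.2315]
tcp_rot: [1.364, 2.829, 0.001]
wrist_force: [0.1, 0.1, 0.6]
opening: 0.085
grip_force: 0.0
```

```bash
python3 - <<'E'
from h import *
f,P=cloud('top')
im=f['img'].copy()
for nm,x,y,r,a,b in(("sl",.485,.2215,.03,.03,.06),("ws",.439,.278,.035,.022,.05),("wl",.514,-.306,.045,.022,.05),("bl",.569,-.234,.04,.022,.05),("br",.531,.307,.04,.022,.05),("nut",.6617,.0037,.025,.008,.03),("chock",.4328,.0104,.025,.008,.03)):
    q=P[(P[...,2]>a)&(P[...,2]<b)&(np.hypot(P[...,0]-x,P[...,1]-y)<r)];print(nm,len(q),rect(q[:,:2]),q.mean(0).round(4),q[:,2].std().round(4))
cv2.imwrite('pics/t4.png',cv2.resize(im[100:290,50:480,::-1],(800,354),interpolation=cv2.INTER_CUBIC))
print(trayfit('top',2,(533,-282,[324])),trayfit('top',3,(486,272,[309])))
g=env.grab_frame('scene');cv2.imwrite('pics/s4.png',cv2.resize(g['img'][130:260,80:450,::-1],(800,281),interpolation=cv2.INTER_CUBIC))
E
```

```text
sl 0 (array([0., 0.]), array([0., 0.]), 0.0) [nan nan nan] nan
ws 0 (array([0., 0.]), array([0., 0.]), 0.0) [nan nan nan] nan
wl 747 (array([ 514.2, -305.8]), array([57.6, 58. ]), 88.2) [ 0.5136 -0.3045  0.0342] 0.0025
bl 154 (array([ 570. , -234.9]), array([ 8.7, 60. ]), 54.7) [ 0.5696 -0.2337  0.0349] 0.0036
br 0 (array([0., 0.]), array([0., 0.]), 0.0) [nan nan nan] nan
nut 139 (array([662.8,   4. ]), array([26. , 27.5]), 5.7) [0.662  0.0042 0.0146] 0.0016
chock 7 (array([436.5,   5.8]), array([16.1,  1. ]), 9.1) [0.4368 0.0058 0.0126] 0.0018
(array([ 532.95, -282.12,  324.28]), np.float64(-45.9)) (array([612.39, 133.88, 376.26]), np.float64(26.1))<stdin>:5: RuntimeWarning: Mean of empty slice.
  ret = um.true_divide(
  ret = _var(a, axis=axis, dtype=dtype, out=out, ddof=ddof,
  arrmean = um.true_divide(arrmean, div, out=arrmean,
  ret = ret.dtype.type(ret / rcount)
```

View pics/t4.png

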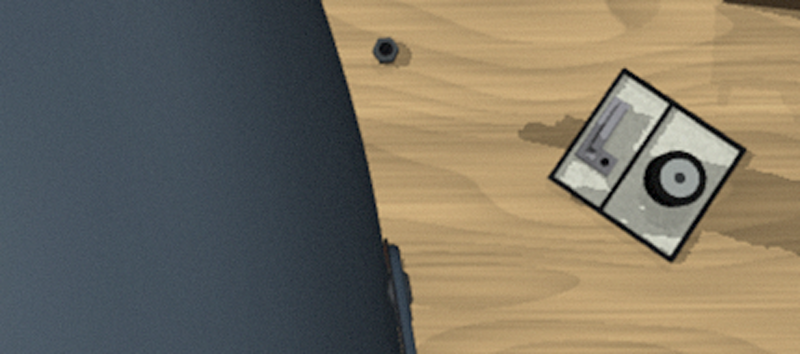

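View pics/s4.png

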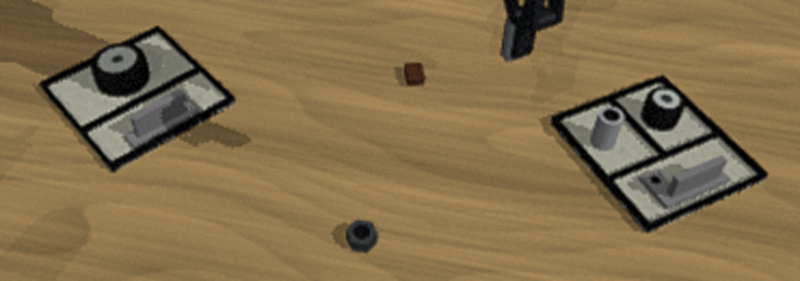

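The top view shows the two-bay tray holding the left bracket (603,140) and the large wheel (678,178). The scene view shows the three-bay tray with the sleeve (607,128), small wheel (664,108) and right bracket (690,180). The nut (361,235) and chock (414,73) have not moved. Last step is a check of the sleeve's height, then hand-in.

```bash
python3 - <<'E'
from h import *
f,P=cloud('scene')
for nm,x,y,r,a,b in(("sl",.485,.2215,.03,.02,.06),("ws",.439,.278,.035,.02,.05)):
    q=P[(P[...,2]>a)&(P[...,2]<b)&(np.hypot(P[...,0]-x,P[...,1]-y)<r)];print(nm,len(q),q.mean(0).round(4),np.percentile(q[:,2],90).round(4))
zz=np.percentile(P[(P[...,2]>.02)&(P[...,2]<.06)&(np.hypot(P[...,0]-.485,P[...,1]-.2215)<.03)][:,2],90)
if .039<zz<.049: print(env.finish_job())
E
```

```text
sl 163 [0.4921 0.2206 0.0366] 0.0437
ws 231 [0.4448 0.2778 0.0305] 0.0336
the job is handed in; nothing more can be done
None
```

I laid all five parts flat in their bays, in the order asked, left the nut and chock where they were, and handed the job in at about 40 s of the 106 s allowed; no verdict was returned.

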